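# Cover the centrifuge rotor, then hold its lid at the balance point

### The job

The lid strut of the bench centrifuge is off and its lid lies open, leaning back: first lay the loose rotor cover level and centred on the rounded crown of the rotor and let go, so that it balances there and nothing can fall into the tube wells. Then take the lid by its bar and bring it forward to its balance point, the bar plumb above the hinge, where it leans neither way, and finish still holding it there, steady, so that I can clip on the new strut. Do not let the lid drop shut, and leave the other things on the bench where they are.

Things in the scene. Friction and masses are not known exactly. Their poses are not given: they have to be found in the camera images.
- cover_mid (a point): middle of the rotor cover, a loose aluminium disc 84 mm across, 6 mm thick, flat below, about 0.12 kg, with an upright round black knob 18 mm thick at its centre, its top 28 mm above the underside. The point is on the axis, 14 mm above the underside, inside the knob; z up along the knob. It lies flat on the worktop left of the centrifuge; lift it by the knob.
- rotor_cover: the same rotor cover: middle of its flat underside
- centrifuge: bench centrifuge, a fixed white box 178 mm wide with a flat deck 85 mm above the worktop; the origin is on the worktop below the rotor. x to its back, where the lid is hinged, y to its left, z up. In the deck is a round bowl 112 mm across with the rotor in it.
- crown_top (a point): top of the rotor's rounded rubber crown, 77 mm above the worktop, 8 mm below the deck. The crown is a dome (radius of curvature 60 mm); the ring with the tube wells round it, 92 mm across, is 9 mm lower. A cover set down centred balances on it, its underside at this point; it leans about 1 degree for each mm off centre and tips onto the ring from about 11 mm.
- lid_hinge (a point): middle of the lid's hinge axis at the back of the centrifuge, 99 mm above the worktop, 75 mm behind the crown. Axes as the centrifuge: y along the hinge axis.
- lid_bar (a point): middle of the lid's handle, a round steel bar 12 mm thick and 100 mm long, parallel to the hinge axis and 186 mm from it, standing 28 mm off the lid's edge on a stem at each end. y along the bar. With the lid open it is the highest part, about 280 mm up: pinch it from above, fingers closing across the bar; it turns between the fingers as the lid swings.
- lid (a joint): angle of the grey lid, a tray 145 x 164 mm, 26 mm deep, about 0.6 kg; rad: 0 shut, 1.735 leaning back on its stop. It swings with hardly any friction. Its centre of mass, 93 mm from the hinge, is on the line from hinge to bar. At 1.476 the bar is plumb above the hinge: the balance point. Below that it falls shut, above it falls back.
- strut_mid (a point): the new strut, a thin black and steel gas spring 166 mm long lying on the worktop at the left of the centrifuge; its middle, x along it; leave alone
- tubes_stand: blue tube rack 64 x 125 x 62 mm with three tubes in it, middle of its underside; leave alone
- bench_timer: white bench timer 64 x 66 x 19 mm; leave alone
- reagent_a: small bottle with white cap, 42 mm across, 88 mm high, middle of its underside; leave alone
- reagent_c: smaller white bottle with a red cap, 34 mm across, 62 mm high, middle of its underside; leave alone
- marker: white marker pen with a black cap, 135 mm long; leave alone

How it is judged:
On the way, in this order (a step that is already met when the one before it is completed fails the run):
1. the rotor cover is balanced level on the rotor's crown, let go and at rest (horizontal distance between cover_mid and crown_top below 0.012 m and angle between cover_mid's own z axis and vertical below 0.14 rad and z of cover_mid in the frame of crown_top between 0.01 and 0.018 m and contact force between rotor_cover and the fingers below 0.1 N and contact force between rotor_cover and the arm below 0.1 N and linear speed of rotor_cover below 0.03 m/s), for 0.4 s.
2. the lid is held steady at its balance point by the fingers (value of joint lid between 1.416 and 1.536 rad and velocity of joint lid between -0.05 and 0.05 rad/s and contact force between the fingers and lid above 1 N), for 0.4 s.
At the end, for the whole second after the job is handed in: The gripper still holds the lid's bar (more than 1 N) with the lid at rest at its balance point (1.476 rad within 0.06); the rotor cover lies untouched and at rest on the crown, centred within 12 mm, tilted less than 0.14 rad, its underside at the crown's top within 4 mm (all of step 1 and all of step 2); the arm keeps its last pose, push and grip.
It fails at once if the lid drops or is pushed towards shut (below 0.8 rad) (value of joint lid below 0.8 rad).
It fails at once if a thing on the bench that has no part in the work is shifted by more than 25 mm (distance of any of strut_mid, tubes_stand, bench_timer, reagent_a, reagent_c, marker from where it was at the start of the episode above 0.025 m).
It also fails if it takes over 48 s, if anything falls off the work surface, if the arm or the gripper's body presses on something with over 40 N, if the wrist force passes 120 N, or if a joint passes its speed limit or range.

### The arm

A 6-joint arm with a two-finger parallel gripper is mounted at the origin on a cart in front of the work surface, level with it; the furniture and walls round the work are solid. World frame = base frame: x ahead of the robot, y to its left, z up, the work surface at z = 0. Lengths are in m, angles in rad, forces in N, time in s.
With the tool pointing down it reaches from about 0.35 to 0.925 m from the base axis. Payload 6.4 kg.
Tool frame: the origin (TCP) lies at the very end of the fingers, on their centre line; the grasp point (between the pads) lies 19 mm behind it; z points along the fingers, y is the line along which they close (so a half turn about z gives the same grasp; the last joint's range is limited). The gripper opens to 94 mm and grips with 3 to 60 N. Pads are 16 mm wide; open, the fingers measure 119 mm over their backs; the gripper's body (75 mm by 177 mm) begins 78 mm behind the grasp point.
Start: joints at [1.023, 0.245, 1.558, -0, 1.339, -0.174], TCP at [0.237, 0.605, 0.205] pointing down, gripper open.
Joint ranges: [-3.13, 3.13], [-1.02, 2.26], [0.13, 2.54], [-0.95, 4.09], [0.21, 2.88], [-2.74, 2.74]. Speed limits (rad/s): [2.57, 2.57, 3.14, 3.14, 3.14, 3.14].

### API

Orientations are given as [roll, pitch, yaw] about the fixed x, y, z axes, in that order (R = Rz(yaw) Ry(pitch) Rx(roll)).
In Python, from workcell import * gives the robot as it stands. The module is installed in compiled form; this text tells all that it offers.
- The arm moves only by the tool apply_moves, never from a script. Its argument "moves" is a list of rows, each an object with "delta_pos": the shift along the tool's x, y, z in mm, a list of three; "roll": the turn about the tool's z in rad. A call has 1 to 20 rows; each row shifts and turns the commanded pose from where the row before left it, along the tool's axes as they then stand; what a row does not reach is not made up. A row lasts 1/8 s, in which the tool goes at most 62.5 mm and 10.7 degrees, less where a joint would pass 70% of its speed; a pose out of reach is approached as far as the arm can. A call with a gripper value outside its range is refused whole. "gripper" is the opening, from -1 (shut) to 1 (fully open), set as the call begins (left out, the last holds). The fingers move at their own pace and stop on an object; the grip force is fixed at half the most. Time passes only in rows, so rows that do not move let the fingers close. It gives the time, the measured TCP pose, the force, the opening and the grip force at its end, in the units of the state.
- state(): the state, without advancing time (a new reading comes with each control period).
- capture(name): name is "side" or "top"; returns a dict with "frame" (480x640x3 uint8, red, green, blue), "camera_matrix" (3x3 intrinsics, pixels), "distortion" ([k1, k2, p1, p2, k3] as OpenCV has them; the pictures are not rectified), "T" (4x4, takes a point from camera to world coordinates). Camera axes: x right, y down, z forward; pixel columns grow to the right and rows downward; lengths in m; the calibration is good to about 2 mm. A picture is of the moment at which its call begins. There is no depth.
- sign_off(): hands the job in; it is judged then, once.
Trained networks look in the newest picture that a camera, given by its name, has taken for a name from the list of things; names that differ only in an ending like _2 or _b are one class to them, and where a whole thing is asked for, a point or a joint stands for the part that bears it (a point fixed in the world has none). Each returns a list of dicts, best first, with "conf" (0 to 1); they miss things now and then, are a little off and sometimes report something else, mostly with a low value. They report only what shows in the picture. A call takes as long as a camera call.
- find_in(camera, query): "bbox" ([centre column, centre row, width, height] in pixels, round what is visible of it).
The state is a dict: "clock": time; "q": joint angles; "joint_vel": joint speeds; "joint_efforts": joint torques, N m; "tcp_pos": TCP position; "orientation": TCP orientation; "wrist_force": force on the tool from outside, world axes, zero at the start; "ft_torque": the same for the moment, N m; "finger_gap": opening from 0.0 (shut) to 1.0 (fully open); "finger_force": force on a finger pad.
Only numpy, scipy, OpenCV 4.12 (cv2) and the standard library are available. Lean on these libraries where they do the work, as an engineer would, in place of code of your own. Each camera call takes 0.05 s, during which the arm holds its last target. There are 200 camera calls.

## Working session

There is one attempt and no reset: what is moved stays moved. The work goes in short steps, Python scripts to look and compute and a tool call to move; the robot and the scene stay as the last step left them, time stands still between calls to the robot, and variables do not carry over. Pictures are saved under pics/ and viewed, at most 12 in all, crops included, and the job is handed in when it is done.

Besides the shell and the picture viewer there is one more tool, called after "Emit:" as name(argument=value, ...) on one line, values as JSON. apply_moves: Moves the arm, as the interface text tells. Its arguments: {"type":"object","properties":{"moves":{"type":"array"},"gripper":{"type":"number"}},"required":["moves"]}

```bash
mkdir -p pics
cat > h.py <<'E'
from workcell import *
import numpy as np, cv2
def snap(n):
    c=capture(n); return c
def ray(c,u,v):
    p=cv2.undistortPoints(np.array([[[u,v]]],float),np.array(c["camera_matrix"]),np.array(c["distortion"]))[0,0]
    T=np.array(c["T"]); return T[:3,3],T[:3,:3]@np.array([p[0],p[1],1.])
def onz(c,u,v,z):
    o,d=ray(c,u,v); return o+d*(z-o[2])/d[2]
def proj(c,P):
    Ti=np.linalg.inv(np.array(c["T"])); r,_=cv2.Rodrigues(Ti[:3,:3])
    return cv2.projectPoints(np.atleast_2d(np.array(P,float)),r,Ti[:3,3],np.array(c["camera_matrix"]),np.array(c["distortion"]))[0][:,0]
E
python3 - <<'E'
from h import *
for n in("top","side"):
    c=snap(n); cv2.imwrite(f"pics/{n}0.png",c["frame"][:,:,::-1])
    print(n,np.round(c["T"],3).tolist())
    for q in("cover_mid","centrifuge","lid_bar","lid","strut_mid"):
        print(q,[(np.round(d["bbox"],1).tolist(),round(d["conf"],2)) for d in find_in(n,q)[:2]])
print(state())
E
```

```text
top [[-0.019, -0.983, 0.182, 0.37], [-1.0, 0.019, -0.002, 0.28], [-0.002, -0.182, -0.983, 0.98], [0.0, 0.0, 0.0, 1.0]]
cover_mid [([288.9, 237.4, 38.1, 37.9], 0.83)]
centrifuge [([410.7, 248.9, 118.6, 180.5], 0.73)]
lid_bar [([407.6, 195.0, 107.1, 76.6], 0.82)]
lid [([409.4, 196.6, 108.1, 77.0], 0.68)]
strut_mid [([345.8, 280.9, 34.8, 82.4], 0.94), ([290.6, 237.8, 41.3, 37.3], 0.29)]
side [[-0.893, -0.296, 0.34, 0.222], [-0.451, 0.571, -0.686, 0.921], [0.009, -0.766, -0.643, 0.667], [0.0, 0.0, 0.0, 1.0]]
cover_mid [([301.8, 276.5, 43.0, 34.4], 0.58)]
centrifuge [([376.6, 169.3, 118.3, 159.5], 0.9)]
lid_bar [([336.0, 143.2, 38.6, 108.3], 0.74)]
lid [([338.0, 142.7, 41.0, 106.3], 0.81)]
strut_mid [([365.5, 251.9, 78.7, 9.4], 0.83), ([377.2, 169.6, 117.6, 158.4], 0.52)]
{'clock': 0.6, 'q': array([ 1.02290179e+00,  2.45050160e-01,  1.55778117e+00,  1.87535113e-05,
        1.33870338e+00, -1.74110665e-01]), 'joint_vel': array([ 1.72738278e-03, -3.56336665e-04, -8.92992576e-04,  7.97455342e-04,
        2.27565564e-03, -6.53512177e-05]), 'joint_efforts': array([-9.80566301e-05, -4.15605426e+01, -3.14714348e+01,  6.85175951e-02,
        2.90669280e-02, -2.06107472e-06]), 'tcp_pos': array([0.23734954, 0.60514023, 0.2054973 ]), 'orientation': array([ 3.14153242e+00, -7.93585207e-06,  2.76780446e+00]), 'wrist_force': array([ 0.06417666, -0.81994666,  0.06222872]), 'ft_torque': array([-0.05703433, -0.02625006,  0.0226293 ]), 'finger_force': 0.0, 'finger_gap': 0.9992394915068746}
```

View pics/top0.png

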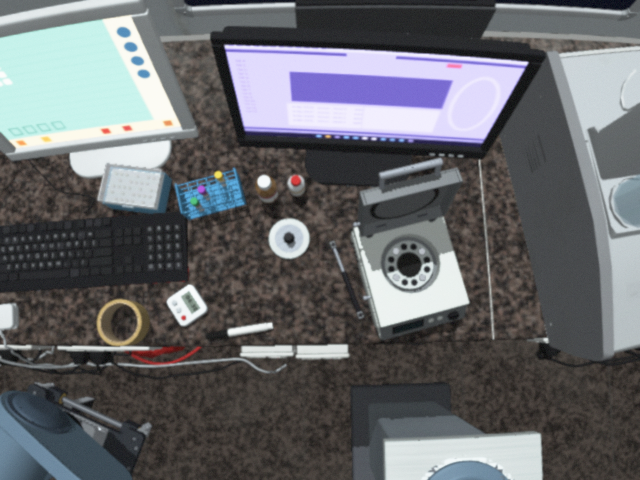

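View pics/side0.png

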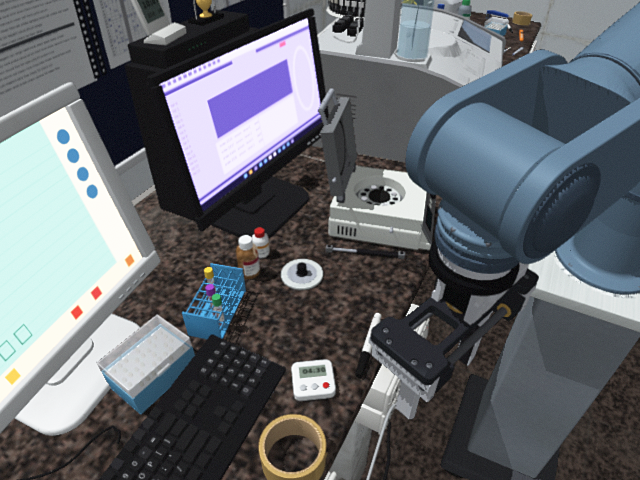

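The top view shows the cover at about (289,238), the rotor crown at about (409,263) and the lid bar from (380,174) to (443,160). The side view shows the cover at about (302,273) and the rotor at about (379,195). I'll zoom in for accuracy.

Run:
```python
from h import *
a=capture("top");b=capture("side")
A=cv2.resize(a["frame"][150:340,265:475],None,fx=3,fy=3,interpolation=cv2.INTER_CUBIC)
B=cv2.resize(b["frame"][85:295,270:440],None,fx=2.8,fy=2.8,interpolation=cv2.INTER_CUBIC)
cv2.imwrite("pics/topz.png",A[:,:,::-1]);cv2.imwrite("pics/sidez.png",B[:,:,::-1])
# cover from top: bright disc
for n,c in(("top",a),("side",b)):
    d=find_in(n,"cover_mid")[0]["bbox"]; print(n,d,onz(c,d[0],d[1],.006))
print("knob top",onz(a,289,239,.028)); print("crown",onz(a,409,263,.077),onz(b,379,195,.077))
print("bar",onz(a,380,174,.28),onz(a,443,160,.28))
```

```text
top [290.5, 238.4, 42.4, 38.0] [0.55694842 0.3388143  0.006     ]
side [300.5, 274.3, 45.3, 35.6] [0.55761669 0.34631965 0.006     ]
knob top [0.5515647  0.34050286 0.028     ]
crown [0.49169665 0.11074283 0.077     ] [0.4879656  0.11613795 0.077     ]
bar [0.60148459 0.1856615  0.28      ] [0.62285905 0.08713313 0.28      ]
```

View pics/topz.png

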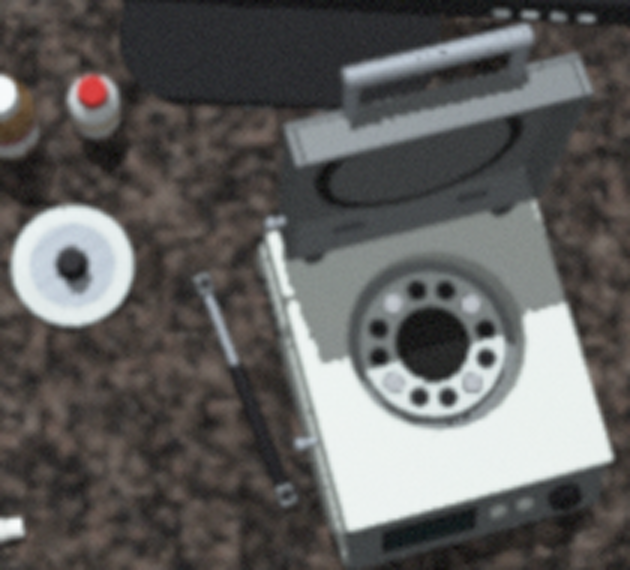

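View pics/sidez.png

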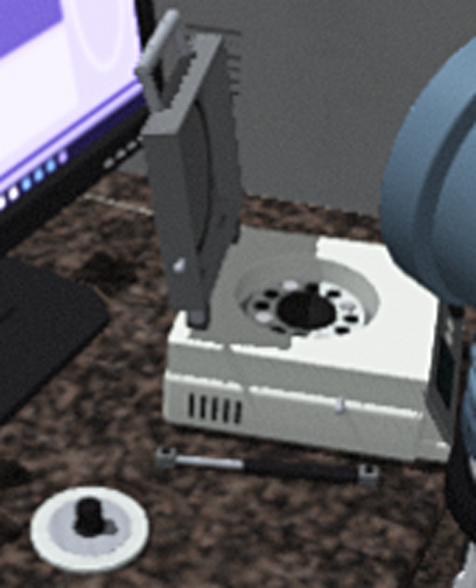

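Zoomed top view: disc centre (73,265), crown (433,344), bar ends (347,75) and (530,37). Zoomed side view: disc (90,528), crown (307,312), bar ends (147,73) and (172,17). Next I'll fit a pose to these.

Run:
```python
from h import *
from scipy.optimize import least_squares
a=capture("top");b=capture("side")
t=lambda x,y:(265+(x+.5)/3-.5,150+(y+.5)/3-.5)
s=lambda x,y:(270+(x+.5)/2.8-.5,85+(y+.5)/2.8-.5)
print("cover",onz(a,*t(73,265),.005),onz(b,*s(90,528),.005),"knobtop",onz(a,*t(70,261),.028),onz(b,*s(89,502),.028))
print("crown",onz(a,*t(433,344),.075),onz(b,*s(307,312),.075))
obs=[(a,t(433,344),(0,0,.075)),(b,s(307,312),(0,0,.075)),
(a,t(347,75),(.1226,.05,.279)),(a,t(530,37),(.1226,-.05,.279)),(b,s(147,73),(.1226,.05,.279)),(b,s(172,17),(.1226,-.05,.279))]
W=lambda p,l:np.array([p[0]+np.cos(p[2])*l[0]-np.sin(p[2])*l[1],p[1]+np.sin(p[2])*l[0]+np.cos(p[2])*l[1],l[2]])
f=lambda p:np.concatenate([proj(c,W(p,l))[0]-np.array(u) for c,u,l in obs])
r=least_squares(f,[.49,.112,-.2]);print(r.x,np.round(r.fun.reshape(-1,2),1))
for l in((.1226,0,.279),(.075,0,.285)):print(W(r.x,l))
```

```text
cover [0.55803642 0.34195664 0.005     ] [0.55721865 0.34164392 0.005     ] knobtop [0.55637502 0.34248165 0.028     ] [0.55868882 0.33937861 0.028     ]
crown [0.48941604 0.11049657 0.075     ] [0.48669923 0.11698761 0.075     ]
[0.48933423 0.11069068 0.21912981] [[-0.1  0. ]
 [-0.1 -1.8]
 [-0.6  1.6]
 [ 0.8  0.1]
 [-2.6  0.1]
 [ 0.8 -0.3]]
[0.60900249 0.13734151 0.279     ]
[0.56254075 0.12699421 0.285     ]
```

```bash
cat >> h.py <<'E'
def todo(X,yaw=None):
    st=state(); p=st["tcp_pos"]; y=st["orientation"][2]; d=np.array(X)-p; c,s=np.cos(y),np.sin(y)
    print("t",round(st["clock"],2),"tcp",p.round(4),"rpy",np.round(st["orientation"],3),"gap",round(st["finger_gap"],3),"F",np.round(st["wrist_force"],1),"ff",round(st["finger_force"],1))
    print("tool delta mm",np.round(1000*np.array([c*d[0]+s*d[1],s*d[0]-c*d[1],-d[2]]),1))
    if yaw is not None: print("roll",round((y-yaw+np.pi)%(2*np.pi)-np.pi,3))
E
python3 - <<'E'
from h import *
a=capture("top");b=capture("side")
def tri(u,v):
    o1,d1=ray(a,*u);o2,d2=ray(b,*v);k=np.linalg.lstsq(np.c_[d1,-d2],o2-o1,rcond=None)[0];return o1+k[0]*d1,o2+k[1]*d2
print("mon low r",tri((484,157),(324,133)),"up r",tri((545,50),(312,12)))
print("mon low l",tri((238,148),(203,227)))
E
```

```text
mon low r (array([ 0.69397405, -0.0448851 ,  0.09863179]), array([ 0.70223385, -0.04189967,  0.10056515])) up r (array([ 0.74608752, -0.04277164,  0.39318125]), array([ 0.73710103, -0.04649632,  0.38947431]))
mon low l (array([0.70767646, 0.42883363, 0.12930033]), array([0.71024934, 0.43004719, 0.13053322]))
```

Emit:
apply_moves(moves=[{"delta_pos": [0,0,0],"roll": -0.15},{"delta_pos": [0,0,0],"roll": -0.15},{"delta_pos": [0,0,0],"roll": -0.15},{"delta_pos": [0,0,0],"roll": -0.14}])

```text
clock: 1.5
tcp_pos: [0.2374, 0.6051, 0.2055]
orientation: [-3.142, 0.0, -2.921]
wrist_force: [-0.4, 0.2, 0.1]
finger_gap: 1.004
finger_force: 0.0
```

```bash
python3 -c "
from h import *
todo([.5577,.342,.06],3.36)"
```

```text
t 1.5 tcp [0.2374 0.6051 0.2055] rpy [-3.142  0.    -2.921] gap 1.004 F [-0.4  0.2  0.1] ff 0.0
tool delta mm [-254.9 -326.9  145.5]
roll 0.002
```

Emit:
apply_moves(moves=[{"delta_pos": [-32,-41,0],"roll": 0},{"delta_pos": [-32,-41,0],"roll": 0},{"delta_pos": [-32,-41,10],"roll": 0},{"delta_pos": [-32,-41,20],"roll": 0},{"delta_pos": [-32,-41,20],"roll": 0},{"delta_pos": [-32,-41,20],"roll": 0},{"delta_pos": [-32,-41,20],"roll": 0},{"delta_pos": [-31,-40,20],"roll": 0},{"delta_pos": [0,0,20],"roll": 0},{"delta_pos": [0,0,10],"roll": 0},{"delta_pos": [0,0,0],"roll": 0}], gripper=0.2)

```text
clock: 2.88
tcp_pos: [0.555, 0.3412, 0.0646]
orientation: [-3.141, -0.002, -2.924]
wrist_force: [0.1, 0.2, 0.5]
finger_gap: 0.601
finger_force: 0.0
```

Run:
```python
from h import *
todo([.5577,.342,.008],3.36)
a=capture("top");b=capture("side")
B=cv2.resize(b["frame"][170:310,230:380],None,fx=4,fy=4,interpolation=cv2.INTER_CUBIC)
cv2.imwrite("pics/g1.png",B[:,:,::-1])
```

```text
t 2.88 tcp [0.555  0.3412 0.0646] rpy [-3.141e+00 -2.000e-03 -2.924e+00] gap 0.601 F [0.1 0.2 0.5] ff 0.0
tool delta mm [-2.8  0.2 56.6]
roll -0.001
```

View pics/g1.png

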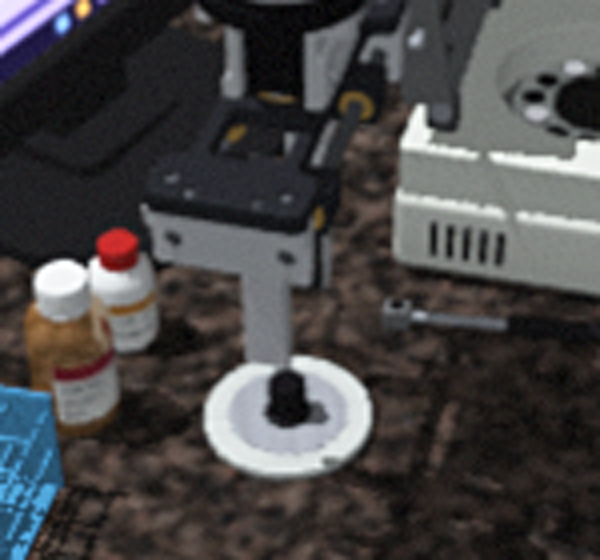

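The near fingertip is at about (268,365) and the knob at about (288,400), with the bottles clear of the gripper. I'll check this against the projection.

Run:
```python
from h import *
b=capture("side"); st=state(); p=st["tcp_pos"]; y=st["orientation"][2]; ax=np.array([np.sin(y),-np.cos(y),0])
for o in(-.04,-.03,.03,.04): print(o,(proj(b,p+ax*o)[0]-[230,170])*4)
print("knob top pred",(proj(b,[.5577,.342,.028])[0]-[230,170])*4)
```

```text
-0.04 [308.87029059 269.25551701]
-0.03 [303.27792641 282.04205039]
0.03 [267.76206516 363.27935665]
0.04 [261.4957438 377.6185583]
knob top pred [285.04219364 379.77035808]
```

Emit:
apply_moves(moves=[{"delta_pos": [-3,0,15],"roll": 0},{"delta_pos": [0,0,15],"roll": 0},{"delta_pos": [0,0,15],"roll": 0},{"delta_pos": [0,0,10],"roll": 0},{"delta_pos": [0,0,0],"roll": 0},{"delta_pos": [0,0,0],"roll": 0}])

```text
clock: 3.78
tcp_pos: [0.5599, 0.3412, 0.0108]
orientation: [3.141, 0.001, -2.925]
wrist_force: [-0.8, -0.3, 0.2]
finger_gap: 0.6
finger_force: 0.0
```

Emit:
apply_moves(moves=[{"delta_pos": [0,0,0],"roll": 0},{"delta_pos": [0,0,0],"roll": 0},{"delta_pos": [0,0,0],"roll": 0},{"delta_pos": [0,0,0],"roll": 0},{"delta_pos": [0,0,0],"roll": 0},{"delta_pos": [0,0,0],"roll": 0}], gripper=-1)

```text
clock: 4.53
tcp_pos: [0.5595, 0.3413, 0.0106]
orientation: [3.141, 0.0, -2.925]
wrist_force: [-0.9, 1.0, 0.9]
finger_gap: 0.186
finger_force: 30.0
```

Emit:
apply_moves(moves=[{"delta_pos": [0,0,-20],"roll": 0},{"delta_pos": [0,0,-40],"roll": 0},{"delta_pos": [0,0,-40],"roll": 0},{"delta_pos": [0,0,-35],"roll": 0},{"delta_pos": [0,0,0],"roll": 0}])

```text
clock: 5.15
tcp_pos: [0.5618, 0.342, 0.1502]
orientation: [3.14, 0.008, -2.925]
wrist_force: [-1.1, 0.6, -1.2]
finger_gap: 0.18
finger_force: 30.0
```

```bash
python3 -c "
from h import *
todo([.489,.111,.145],3.36)"
```

```text
t 5.15 tcp [0.5618 0.342  0.1502] rpy [ 3.14   0.008 -2.925] gap 0.18 F [-1.1  0.6 -1.2] ff 30.0
tool delta mm [ 120.7 -210.     5.2]
roll -0.002
```

Emit:
apply_moves(moves=[{"delta_pos": [20,0,0],"roll": 0},{"delta_pos": [35,0,0],"roll": 0},{"delta_pos": [35,-10,0],"roll": 0},{"delta_pos": [25,-30,0],"roll": 0},{"delta_pos": [5,-35,0],"roll": 0},{"delta_pos": [0,-35,0],"roll": 0},{"delta_pos": [0,-35,0],"roll": 0},{"delta_pos": [0,-35,0],"roll": 0},{"delta_pos": [0,-20,0],"roll": 0},{"delta_pos": [0,-10,0],"roll": 0},{"delta_pos": [0,0,0],"roll": 0},{"delta_pos": [0,0,0],"roll": 0}])

```text
clock: 6.65
tcp_pos: [0.4869, 0.1108, 0.1451]
orientation: [3.141, -0.001, -2.925]
wrist_force: [0.6, 0.3, -1.7]
finger_gap: 0.187
finger_force: 30.0
```

Run:
```python
from h import *
todo([.489,.111,.12],3.36)
a=capture("top");b=capture("side")
A=cv2.resize(a["frame"][190:340,330:490],None,fx=2.5,fy=3.5,interpolation=cv2.INTER_CUBIC)
B=cv2.resize(b["frame"][120:270,300:460],None,fx=2.5,fy=3.5,interpolation=cv2.INTER_CUBIC)
cv2.imwrite("pics/g2.png",np.hstack([A,B])[:,:,::-1])
print(find_in("side","cover_mid"),find_in("top","cover_mid"))
```

```text
t 6.65 tcp [0.4869 0.1108 0.1451] rpy [ 3.141e+00 -1.000e-03 -2.925e+00] gap 0.187 F [ 0.6  0.3 -1.7] ff 30.0
tool delta mm [-2.  -0.3 25.1]
roll -0.001
[{'bbox': [384.2, 172.2, 43.9, 22.2], 'conf': 0.93}, {'bbox': [377.0, 168.1, 118.0, 158.4], 'conf': 0.49}] [{'bbox': [403.8, 263.8, 19.9, 35.5], 'conf': 0.83}, {'bbox': [408.2, 196.7, 107.9, 80.8], 'conf': 0.19}]
```

View pics/g2.png

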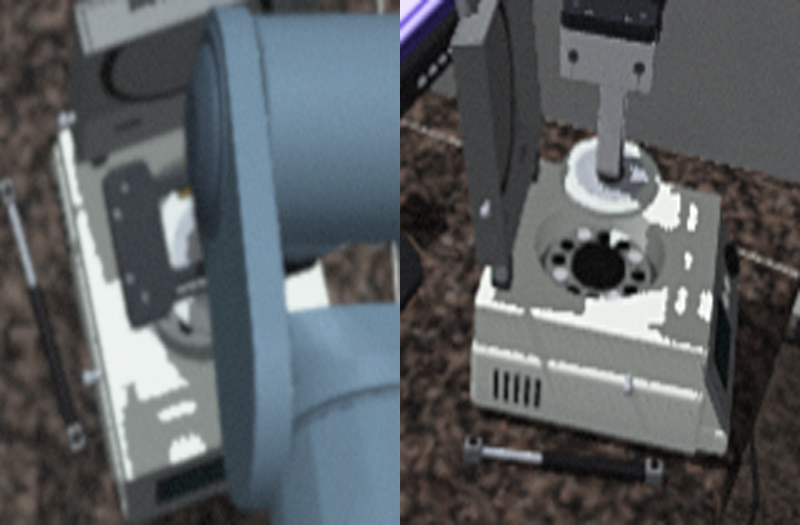

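Run:
```python
from h import *
a=capture("top");b=capture("side")
s=lambda x,y:((x-400+.5)/2.5-.5+300,(y+.5)/3.5-.5+120)
print("disc",onz(b,*s(612,180),.1395),"bbox",onz(b,384.2,172.2,.1395))
print("crown s",onz(b,*s(597,267),.072),"top",onz(a,409,264.3,.072))
# model predictions
th=np.linspace(0,2*np.pi,60)
def circ(c,r,z,x,y):
    q=proj(c,np.c_[x+r*np.cos(th),y+r*np.sin(th),0*th+z]); return np.r_[q.min(0),q.max(0)]
def sc(q): return np.round([(q[0]-300)*2.5+400,(q[1]-120)*3.5,(q[2]-300)*2.5+400,(q[3]-120)*3.5])
print("pred ring",sc(circ(b,.046,.068,.489,.111)),"bowl",sc(circ(b,.056,.085,.489,.111)),"crownedge",sc(circ(b,.024,.072,.489,.111)))
print("pred disc",sc(circ(b,.042,.1405,.4869,.1108)))
tt=lambda q:np.round((q-[265,150,265,150])*3)
print("top pred ring",tt(circ(a,.046,.068,.489,.111)),"bowl",tt(circ(a,.056,.085,.489,.111)))
```

```text
disc [0.48158992 0.11491974 0.1395    ] bbox [0.48056317 0.11932788 0.1395    ]
crown s [0.4898932  0.11312315 0.072     ] top [0.4898747 0.1099324 0.072    ]
pred ring [545. 228. 650. 314.] bowl [535. 198. 664. 301.] crownedge [571. 243. 625. 287.]
pred disc [557. 136. 657. 211.]
top pred ring [357. 274. 501. 417.] bowl [345. 254. 523. 431.]
```

Emit:
apply_moves(moves=[{"delta_pos": [-3,0,10],"roll": 0},{"delta_pos": [-3,-1,15],"roll": 0},{"delta_pos": [0,0,15],"roll": 0},{"delta_pos": [0,0,10],"roll": 0},{"delta_pos": [0,0,0],"roll": 0},{"delta_pos": [0,0,0],"roll": 0}])

```text
clock: 7.7
tcp_pos: [0.4937, 0.1106, 0.0958]
orientation: [-3.141, 0.001, -2.925]
wrist_force: [-0.5, -0.5, -1.6]
finger_gap: 0.178
finger_force: 30.0
```

Run:
```python
from h import *
todo([.4935,.111,.0876],3.36)
b=capture("side")
B=cv2.resize(b["frame"][145:235,330:440],None,fx=7,fy=6.6,interpolation=cv2.INTER_CUBIC)
th=np.linspace(0,2*np.pi,60)
z=state()["tcp_pos"][2]-.0106+.006
def sc(q): return np.round([((q[0]-330)*7),((q[1]-145)*6.6),((q[2]-330)*7),((q[3]-145)*6.6)])
def circ(c,r,z,x,y):
    q=proj(c,np.c_[x+r*np.cos(th),y+r*np.sin(th),0*th+z]); return np.r_[q.min(0),q.max(0)]
print("disc",sc(circ(b,.042,z,.4898,.111)),"bowl",sc(circ(b,.056,.085,.4898,.111)))
cv2.imwrite("pics/g3.png",B[:,:,::-1])
```

```text
t 7.7 tcp [0.4937 0.1106 0.0958] rpy [-3.141e+00  1.000e-03 -2.925e+00] gap 0.178 F [-0.5 -0.5 -1.6] ff 30.0
tool delta mm [0.1 0.5 8.2]
roll -0.002
disc [212. 214. 483. 359.] bowl [166. 208. 526. 402.]
```

View pics/g3.png

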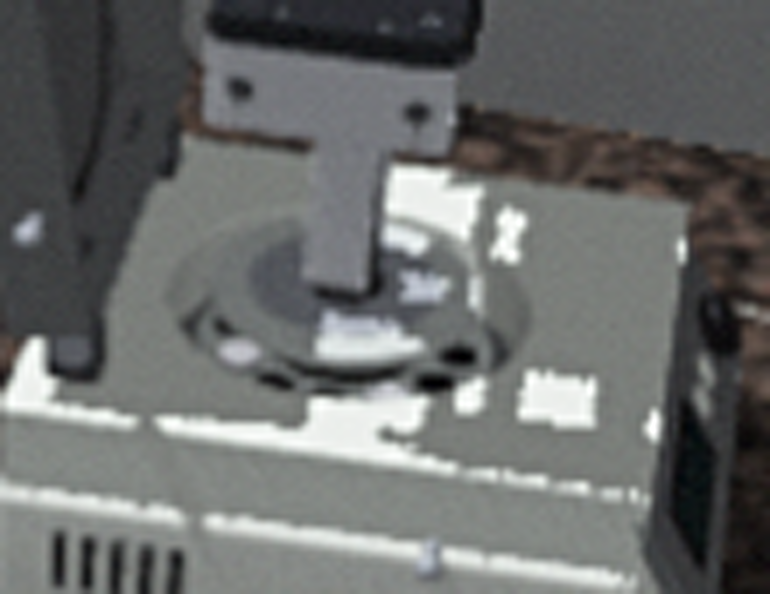

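The disc spans columns about 208 to 480, against 212 to 483 predicted for a centred cover. The bowl spans 168 to 530, against 166 to 526. It is centred within about 2 mm, so I'll lower it.

Emit:
apply_moves(moves=[{"delta_pos": [0,0,3],"roll": 0},{"delta_pos": [0,0,3],"roll": 0},{"delta_pos": [0,0,1],"roll": 0},{"delta_pos": [0,0,0],"roll": 0},{"delta_pos": [0,0,0],"roll": 0}])

```text
clock: 8.38
tcp_pos: [0.4935, 0.1105, 0.0885]
orientation: [-3.142, 0.0, -2.925]
wrist_force: [0.3, -0.6, -1.6]
finger_gap: 0.179
finger_force: 30.0
```

Emit:
apply_moves(moves=[{"delta_pos": [0,0,0.5],"roll": 0},{"delta_pos": [0,0,0],"roll": 0},{"delta_pos": [0,0,0],"roll": 0}])

```text
clock: 8.75
tcp_pos: [0.4934, 0.1105, 0.0879]
orientation: [-3.142, -0.0, -2.925]
wrist_force: [-0.1, 0.4, -0.8]
finger_gap: 0.178
finger_force: 30.0
```

Emit:
apply_moves(moves=[{"delta_pos": [0,0,0.5],"roll": 0},{"delta_pos": [0,0,0],"roll": 0},{"delta_pos": [0,0,0],"roll": 0}])

```text
clock: 9.12
tcp_pos: [0.4935, 0.1106, 0.0875]
orientation: [-3.142, 0.0, -2.925]
wrist_force: [-0.1, 0.3, -1.0]
finger_gap: 0.185
finger_force: 30.0
```

Emit:
apply_moves(moves=[{"delta_pos": [0,0,0.5],"roll": 0},{"delta_pos": [0,0,0],"roll": 0},{"delta_pos": [0,0,0],"roll": 0}])

```text
clock: 9.5
tcp_pos: [0.4936, 0.1106, 0.0873]
orientation: [-3.142, 0.0, -2.925]
wrist_force: [-1.7, 0.1, 5.0]
finger_gap: 0.185
finger_force: 30.0
```

Emit:
apply_moves(moves=[{"delta_pos": [0,0,0.5],"roll": 0},{"delta_pos": [0,0,0],"roll": 0},{"delta_pos": [0,0,0],"roll": 0}])

```text
clock: 9.88
tcp_pos: [0.4937, 0.1106, 0.0873]
orientation: [-3.141, 0.0, -2.925]
wrist_force: [-2.2, 0.1, 6.6]
finger_gap: 0.183
finger_force: 30.0
```

```bash
python3 -c "
from h import *
s=state();print(s['ft_torque'],s['wrist_force'])"
```

```text
[ 0.0703903   0.63797113 -0.04186079] [-2.24909406  0.08067851  6.56394091]
```

Emit:
apply_moves(moves=[{"delta_pos": [0,0,-0.6],"roll": 0},{"delta_pos": [0,0,0],"roll": 0},{"delta_pos": [0,0,0],"roll": 0}])

```text
clock: 10.25
tcp_pos: [0.4936, 0.1106, 0.0873]
orientation: [-3.142, 0.0, -2.925]
wrist_force: [-2.5, 0.4, 5.0]
finger_gap: 0.185
finger_force: 30.0
```

Emit:
apply_moves(moves=[{"delta_pos": [0,0,0],"roll": 0},{"delta_pos": [0,0,0],"roll": 0},{"delta_pos": [0,0,0],"roll": 0},{"delta_pos": [0,0,0],"roll": 0},{"delta_pos": [0,0,0],"roll": 0}], gripper=0)

```text
clock: 10.88
tcp_pos: [0.4934, 0.1105, 0.087]
orientation: [3.142, -0.0, -2.925]
wrist_force: [0.2, -0.5, -0.2]
finger_gap: 0.503
finger_force: 0.0
```

Run:
```python
from h import *
todo([.4935,.111,.14],3.36)
b=capture("side")
B=cv2.resize(b["frame"][145:235,330:440],None,fx=7,fy=6.6,interpolation=cv2.INTER_CUBIC)
cv2.imwrite("pics/g4.png",B[:,:,::-1])
```

```text
t 10.88 tcp [0.4934 0.1105 0.087 ] rpy [ 3.142 -0.    -2.925] gap 0.503 F [ 0.2 -0.5 -0.2] ff 0.0
tool delta mm [ -0.2   0.4 -53. ]
roll -0.002
```

View pics/g4.png

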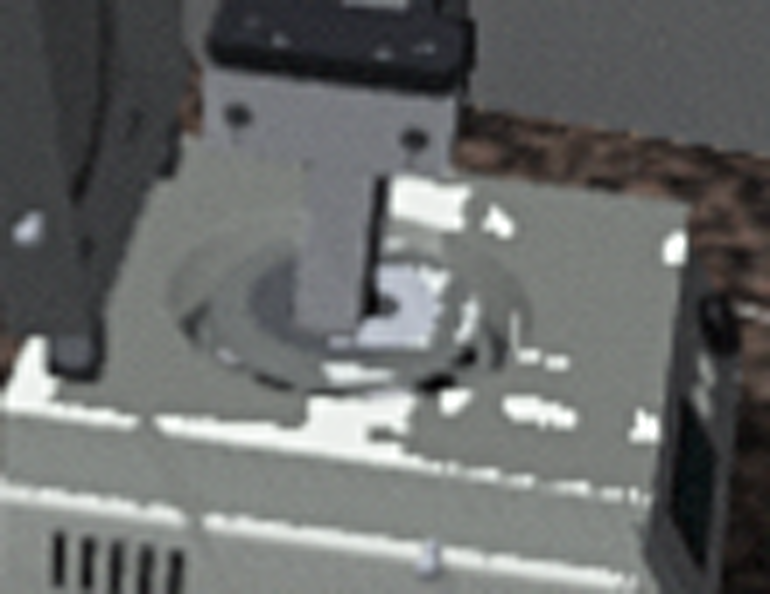

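The cover looks level and centred at about (345,300), and the fingers are open. I'll back off upwards and then look from above.

Emit:
apply_moves(moves=[{"delta_pos": [0,0,-8],"roll": 0},{"delta_pos": [0,0,-15],"roll": 0},{"delta_pos": [0,0,-25],"roll": 0},{"delta_pos": [15,0,-40],"roll": 0},{"delta_pos": [40,30,-50],"roll": 0},{"delta_pos": [40,40,-50],"roll": 0},{"delta_pos": [0,60,-50],"roll": 0},{"delta_pos": [0,60,-35],"roll": 0},{"delta_pos": [0,20,0],"roll": 0},{"delta_pos": [0,0,0],"roll": 0}])

```text
clock: 12.18
tcp_pos: [0.3725, 0.2709, 0.3334]
orientation: [3.142, 0.002, -2.923]
wrist_force: [-0.3, 0.3, 0.0]
finger_gap: 0.499
finger_force: 0.0
```

Run:
```python
from h import *
todo([.6,.13,.34],1.79)
a=capture("top");b=capture("side")
A=cv2.resize(a["frame"][215:310,360:460],None,fx=4,fy=5,interpolation=cv2.INTER_CUBIC)
B=cv2.resize(b["frame"][145:240,330:430],None,fx=4,fy=5,interpolation=cv2.INTER_CUBIC)
cv2.imwrite("pics/g5.png",np.hstack([A,B])[:,:,::-1])
th=np.linspace(0,2*np.pi,60)
def circ(c,r,z,x,y):
    q=proj(c,np.c_[x+r*np.cos(th),y+r*np.sin(th),0*th+z]); return np.r_[q.min(0),q.max(0)]
o=np.array([360,215]*2);k=np.array([4,5]*2)
print("disc",(circ(a,.042,.083,.4898,.111)-o)*k,"bowl",(circ(a,.056,.085,.4898,.111)-o)*k)
```

```text
t 12.18 tcp [0.3725 0.2709 0.3334] rpy [ 3.142e+00  2.000e-03 -2.923e+00] gap 0.499 F [-0.3  0.3  0. ] ff 0.0
tool delta mm [-191.5 -186.9   -6.6]
roll 1.571
disc [109.1028831  133.00319954 286.29706274 354.29685683] bowl [ 79.92458573  95.76044351 316.62142914 391.40229096]
```

View pics/g5.png

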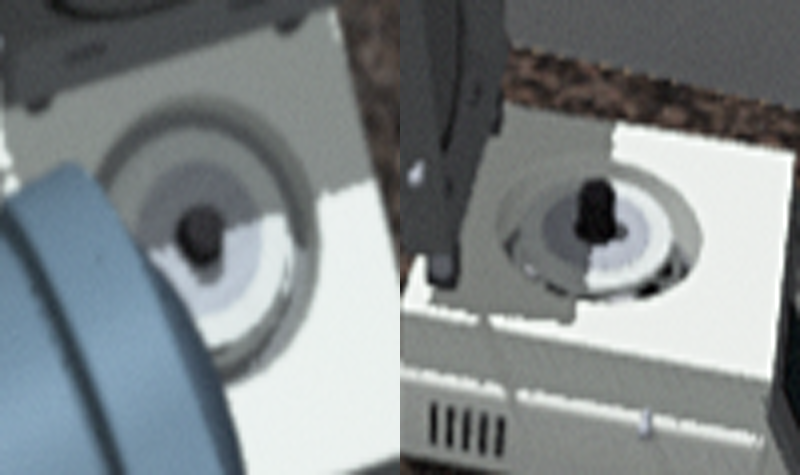

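The top crop has the disc's right edge at 293 and its top at 125, against 286 and 133 for a perfectly centred cover. That is about 3 to 4 mm off and near level, which is acceptable. Next is the lid.

Emit:
apply_moves(moves=[{"delta_pos": [0,0,-5],"roll": 0.175},{"delta_pos": [0,0,-5],"roll": 0.175},{"delta_pos": [0,0,-5],"roll": 0.175},{"delta_pos": [0,0,-5],"roll": 0.175},{"delta_pos": [0,0,-5],"roll": 0.175},{"delta_pos": [0,0,0],"roll": 0.175},{"delta_pos": [0,0,0],"roll": 0.175},{"delta_pos": [0,0,0],"roll": 0.175},{"delta_pos": [0,0,0],"roll": 0.171},{"delta_pos": [0,0,0],"roll": 0}], gripper=0.2)

```text
clock: 13.52
tcp_pos: [0.3732, 0.2689, 0.3568]
orientation: [-3.141, 0.0, 1.787]
wrist_force: [-0.1, 0.2, 0.6]
finger_gap: 0.6
finger_force: 0.0
```

Run:
```python
from h import *
todo([.609,.1373,.36],1.79); print(state()["q"].round(2))
```

```text
t 13.53 tcp [0.3732 0.2689 0.3568] rpy [-3.141  0.     1.787] gap 0.6 F [-0.1  0.2  0.6] ff 0.0
tool delta mm [-179.1  202.2   -3.2]
roll -0.003
[ 0.38 -0.3   1.82 -0.    1.62  0.16]
```

Emit:
apply_moves(moves=[{"delta_pos": [-30,10,0],"roll": 0},{"delta_pos": [-35,30,0],"roll": 0},{"delta_pos": [-35,35,0],"roll": 0},{"delta_pos": [-35,35,0],"roll": 0},{"delta_pos": [-30,35,0],"roll": 0},{"delta_pos": [-14,35,0],"roll": 0},{"delta_pos": [0,15,0],"roll": 0},{"delta_pos": [0,7,0],"roll": 0},{"delta_pos": [0,0,0],"roll": 0},{"delta_pos": [0,0,20],"roll": 0},{"delta_pos": [0,0,20],"roll": 0},{"delta_pos": [0,0,10],"roll": 0},{"delta_pos": [0,0,0],"roll": 0}])

```text
clock: 15.15
tcp_pos: [0.6078, 0.1385, 0.3055]
orientation: [-3.139, -0.0, 1.787]
wrist_force: [-0.2, -0.0, -0.1]
finger_gap: 0.599
finger_force: 0.0
```

Run:
```python
from h import *
todo([.609,.1373,.265],1.79)
b=capture("side")
B=cv2.resize(b["frame"][40:160,290:400],None,fx=5,fy=5,interpolation=cv2.INTER_CUBIC)
cv2.imwrite("pics/g6.png",B[:,:,::-1])
st=state();p=st["tcp_pos"];y=st["orientation"][2]; ax=np.array([np.sin(y),-np.cos(y),0])
for o in(-.033,.033): print(o,(proj(b,p+ax*o)[0]-[290,40])*5)
print("bar",(proj(b,[[.609,.1373,.279]])[0]-[290,40])*5)
```

```text
t 15.15 tcp [0.6078 0.1385 0.3055] rpy [-3.139 -0.     1.787] gap 0.599 F [-0.2 -0.  -0.1] ff 0.0
tool delta mm [-1.4  0.9 40.5]
roll -0.003
-0.033 [264.38475762 244.50977488]
0.033 [ 98.80102762 226.38164014]
bar [180.18552687 300.98499272]
```

View pics/g6.png

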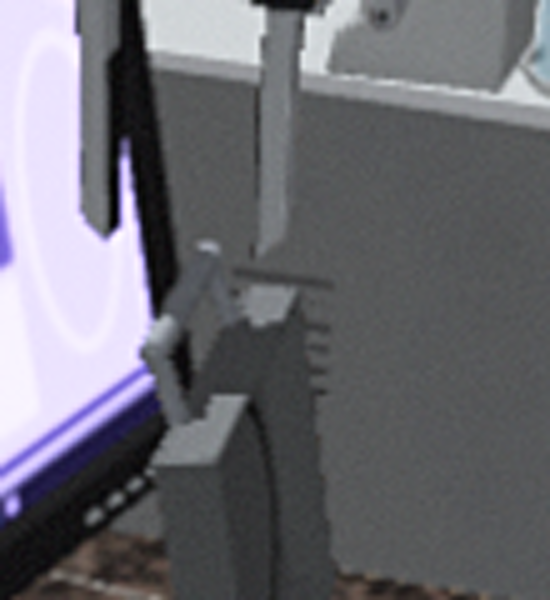

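The bar runs from (157,345) to (208,248), with its middle at (183,297) against (180,301) predicted. It sits between the fingers. I'll narrow the opening and descend.

Emit:
apply_moves(moves=[{"delta_pos": [-1,1,0],"roll": 0},{"delta_pos": [0,0,0],"roll": 0},{"delta_pos": [0,0,0],"roll": 0},{"delta_pos": [0,0,10],"roll": 0},{"delta_pos": [0,0,15],"roll": 0},{"delta_pos": [0,0,10],"roll": 0},{"delta_pos": [0,0,5],"roll": 0},{"delta_pos": [0,0,0],"roll": 0},{"delta_pos": [0,0,0],"roll": 0}], gripper=-0.3)

```text
clock: 16.32
tcp_pos: [0.6101, 0.1377, 0.2677]
orientation: [3.141, 0.0, 1.787]
wrist_force: [-0.6, -0.2, 0.3]
finger_gap: 0.349
finger_force: 0.0
```

Emit:
apply_moves(moves=[{"delta_pos": [0,0,0],"roll": 0},{"delta_pos": [0,0,0],"roll": 0},{"delta_pos": [0,0,0],"roll": 0},{"delta_pos": [0,0,0],"roll": 0},{"delta_pos": [0,0,0],"roll": 0}], gripper=-1)

```text
clock: 16.95
tcp_pos: [0.61, 0.1377, 0.2674]
orientation: [3.141, 0.0, 1.787]
wrist_force: [0.7, -0.2, 0.9]
finger_gap: 0.114
finger_force: 30.0
```

Emit:
apply_moves(moves=[{"delta_pos": [0,0,0],"roll": 0},{"delta_pos": [0,0,0],"roll": 0},{"delta_pos": [0,0,2.5],"roll": 0},{"delta_pos": [0,0,2.5],"roll": 0},{"delta_pos": [0,0,0],"roll": 0},{"delta_pos": [0,0,0],"roll": 0}], gripper=-0.4)

```text
clock: 17.7
tcp_pos: [0.6098, 0.1377, 0.2621]
orientation: [-3.142, -0.0, 1.787]
wrist_force: [-0.3, 0.4, -0.5]
finger_gap: 0.3
finger_force: 0.0
```

Emit:
apply_moves(moves=[{"delta_pos": [0,0,0],"roll": 0},{"delta_pos": [0,0,0],"roll": 0},{"delta_pos": [0,0,0],"roll": 0},{"delta_pos": [0,0,0],"roll": 0},{"delta_pos": [0,0,0],"roll": 0}], gripper=-1)

```text
clock: 18.32
tcp_pos: [0.6099, 0.1378, 0.2622]
orientation: [3.141, 0.0, 1.787]
wrist_force: [0.3, 0.2, -0.0]
finger_gap: 0.117
finger_force: 30.0
```

Emit:
apply_moves(moves=[{"delta_pos": [0,-3,-0.8],"roll": 0},{"delta_pos": [0,-4,-0.9],"roll": 0},{"delta_pos": [0,-7.3,-1.5],"roll": 0},{"delta_pos": [0,-7.3,-1.2],"roll": 0},{"delta_pos": [0,-7.4,-0.9],"roll": 0},{"delta_pos": [0,-7.4,-0.6],"roll": 0},{"delta_pos": [0,-5.6,-0.2],"roll": 0},{"delta_pos": [0,-3.6,-0.1],"roll": 0},{"delta_pos": [0,-2,0],"roll": 0},{"delta_pos": [0,0,0],"roll": 0},{"delta_pos": [0,0,0],"roll": 0},{"delta_pos": [0,0,0],"roll": 0}])

```text
clock: 19.82
tcp_pos: [0.5634, 0.1269, 0.2687]
orientation: [3.142, 0.001, 1.787]
wrist_force: [1.8, -4.6, 4.7]
finger_gap: 0.116
finger_force: 30.1
```

Run:
```python
from h import *
h=[.4898+.075*np.cos(.219),.111+.075*np.sin(.219)]
todo([*h,.2685],1.79)
a=capture("top");b=capture("side")
A=cv2.resize(a["frame"][120:320,340:480],None,fx=2.8,fy=2.8,interpolation=cv2.INTER_CUBIC)
B=cv2.resize(b["frame"][60:260,300:440],None,fx=2.8,fy=2.8,interpolation=cv2.INTER_CUBIC)
cv2.imwrite("pics/g7.png",np.hstack([A,B])[:,:,::-1])
```

```text
t 19.82 tcp [0.5634 0.1269 0.2687] rpy [3.142e+00 1.000e-03 1.787e+00] gap 0.116 F [ 1.8 -4.6  4.7] ff 30.1
tool delta mm [ 0.4 -0.3  0.2]
roll -0.003
```

View pics/g7.png

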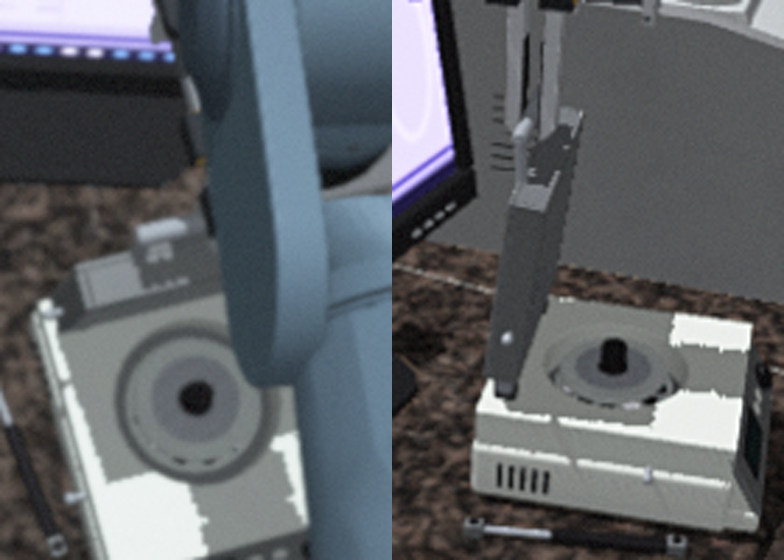

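The lid now stands upright with its bar in the fingers, and the cover sits level on the crown at about (612,358) in the side crop. The TCP is within 0.5 mm of plumb over the hinge. I'll let it settle and hand in.

Emit:
apply_moves(moves=[{"delta_pos": [0,0,0],"roll": 0},{"delta_pos": [0,0,0],"roll": 0},{"delta_pos": [0,0,0],"roll": 0},{"delta_pos": [0,0,0],"roll": 0},{"delta_pos": [0,0,0],"roll": 0}])

```text
clock: 20.55
tcp_pos: [0.5634, 0.127, 0.2687]
orientation: [3.141, 0.001, 1.787]
wrist_force: [2.3, -4.7, 4.1]
finger_gap: 0.117
finger_force: 30.1
```

```bash
python3 -c "
from h import *
print(sign_off())"
```

```text
the job is handed in; nothing more can be done
None
```

I handed the job in at about 20.5 s: the rotor cover rests let go on the crown, about 3–4 mm off centre and near level, and the gripper holds the lid's bar steady within about 0.5 mm of plumb over the hinge; sign-off returned no verdict.

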